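# Undo the left-handed wheel nut of the sharpening grinder

### The job

Two sharpening machines with flat-lying wheels stand on the bench; the worn stone is due for changing. Loosen the bar nut on the machine with the thick, wide grinding stone by about a quarter turn: its thread is left-handed, so it comes undone clockwise seen from above, and the wrong way it binds at once. Leave the nut of the other machine, with the thin, smaller honing disc, as it is, and let go when done.

Things in the scene. Friction and masses are not known exactly. Their poses are not given: they have to be found in the camera images.
- stone_nut_bar (a point): centre of the upright steel cross-bar (60 mm long, 14 thick, 30 tall) of the nut on the thick stone (180 mm across, 40 thick). On the vertical nut axis, 12 mm below the bar's top (a 10 mm stub stands on it), 30 mm above the flange (52 mm wide, 5 thick) on the wheel, 180 mm above the bench. x along the bar, y across it, z up; turns with the nut. Nothing else is above the wheel within 120 mm.
- stone_nut (a joint): turn of that nut in rad: 0 = tight, as it starts; grows clockwise seen from above, which loosens it; about 1.57 is a quarter turn. Anticlockwise it binds at a stop after 0.06 rad; it can turn clockwise to 2.3. It turns stiffly (0.12 N m), stays where left and does not rise; stone and machine (grey, 250 x 220 mm) are fixed.
- strop_nut_bar (a point): centre of the upright steel cross-bar (60 mm long, 14 thick, 30 tall) of the nut on the thin honing disc (144 mm across, 12 thick). On the vertical nut axis, 12 mm below the bar's top (a 10 mm stub stands on it), 30 mm above the flange (52 mm wide, 5 thick) on the wheel, 152 mm above the bench. x along the bar, y across it, z up; turns with the nut. Nothing else is above the wheel within 120 mm.
- strop_nut (a joint): turn of the honing disc's nut in rad: 0 = tight, as it starts; an ordinary right-hand nut, grows anticlockwise seen from above. To be left alone.

How it is judged (in metres and radians):
At the end, for the whole second after the job is handed in: The stone's nut rests loosened clockwise by a quarter turn, give or take 30 degrees (1.05 to 2.1 rad), and the honing disc's nut is within 10 degrees of where it started (value of joint stone_nut between 1.05 and 2.1 rad and velocity of joint stone_nut between -0.05 and 0.05 rad/s and value of joint strop_nut below 0.17 rad); the robot touches nothing.
It fails at once if the honing disc's nut is turned by more than 10 degrees (value of joint strop_nut above 0.17 rad).
It also fails if it takes over 35 s, if anything falls off the work surface, if the arm or the gripper's body presses on something with over 40 N, if the wrist force passes 120 N, or if a joint passes its speed limit or range.

### The arm

A 7-joint arm with a two-finger parallel gripper is mounted at the origin on the work surface. World frame = base frame: x ahead of the robot, y to its left, z up, the work surface at z = 0. Lengths are in m, angles in degrees, forces in N, time in s.
With the tool pointing down it reaches from about 0.425 to 0.875 m from the base axis. Payload 4.7 kg.
Tool frame: the origin (TCP) lies between the finger pads; the fingertips stand 22 mm ahead of it and the grasp point (between the pads) lies 3 mm ahead of it; z points along the fingers, y is the line along which they close (so a half turn about z gives the same grasp; the last joint's range is limited). The gripper opens to 87 mm and grips with 3 to 60 N. Pads are 19 mm wide; open, the fingers measure 117 mm over their backs; the gripper's body (75 mm by 190 mm) begins 51 mm behind the grasp point.
Start: joints at [-63.593, 18.392, -4.016, 83.108, 1.295, 78.541, -3.26], TCP at [0.281, 0.586, 0.245] pointing down, gripper open.
Joint ranges: [-163.93, 163.93], [-17.29, 119.83], [-79.2, 71.16], [3.27, 140.29], [-89.18, 269.18], [5.43, 117.66], [-154.24, 154.24]. Speed limits (degrees/s): [147.25, 147.25, 180, 180, 180, 180, 180].

### API

Orientations are given as [roll, pitch, yaw] about the fixed x, y, z axes, in that order (R = Rz(yaw) Ry(pitch) Rx(roll)).
In Python, from cell import env gives the robot as it stands.
- The arm moves only by the tool drive_tool, never from a script. Its argument "moves" is a list of rows, each a list of 3 entries, a list of its own where there are three numbers: the shift along the tool's x, y, z in mm, then the turn, a rotation vector about the tool's x, y, z in rad, then the closure, from 0 (fully open) to 1 (shut). In form: [[[x, y, z], [wx, wy, wz], jaw], ...]. A call has 1 to 12 rows; each row shifts and turns the commanded pose from where the row before left it, along the tool's axes as they then stand; what a row does not reach is not made up. A row lasts 1/12 s, in which the tool goes at most 41.7 mm and 7.16 degrees, less where a joint would pass 70% of its speed; a pose out of reach is approached as far as the arm can. A call with a gripper value outside its range is refused whole. The fingers move at their own pace and stop on an object; "newtons" is the grip in N (left out, the last holds). Time passes only in rows, so rows that do not move let the fingers close. It gives the time, the measured TCP pose, the force, the opening and the grip force at its end, in the units of the state.
- env.get_obs(): the state, without advancing time (a new reading comes with each control period).
- env.read_camera(name): name is "scene" or "top" or "wrist"; returns (picture, depth): 384x512x3 uint8, blue, green, red; 384x512 float32, m along the optical axis (not along the pixel's ray), 0 where there is no reading.
- env.get_calibration(name): a dict with "fx", "fy", "cx", "cy" (pixels), "k1" (the pictures are not rectified: a ray, as slopes to the right and down, at radius r is drawn at 1 + k1 r^2 times it, then the intrinsics apply), "T" (4x4, takes a point from camera to world coordinates). Camera axes: x right, y down, z forward; pixel columns grow to the right and rows downward; lengths in m; the calibration is good to about 2 mm. A picture is of the moment at which its call begins: read the wrist's pose just before it. get_calibration takes no time and is no camera call; for the wrist camera it gives the pose at the moment of the call.
- env.sign_off(): hands the job in; it is judged then, once.
The state is a dict: "time_s": time; "qpos": joint angles; "joint_velocities": joint speeds; "effort": joint torques, N m; "tool_pos": TCP position; "tool_rot": TCP orientation; "force": force on the tool from outside, world axes, zero at the start; "wrist_torque": the same for the moment, N m; "grip_width": finger opening in m; "grasp_force": force on a finger pad.
Only numpy, scipy, OpenCV 4.12 (cv2) and the standard library are available. Lean on these libraries where they do the work, as an engineer would, in place of code of your own. Each camera call takes 0.05 s, during which the arm holds its last target. There are 200 camera calls.

## Working session

There is one attempt and no reset: what is moved stays moved. The work goes in short steps, Python scripts to look and compute and a tool call to move; the robot and the scene stay as the last step left them, time stands still between calls to the robot, and variables do not carry over. Pictures are saved under pics/ and viewed, at most 10 in all, crops included, and the job is handed in when it is done.

Besides the shell and the picture viewer there is one more tool, called after "Call:" by a JSON object that holds its "fn" and its "kwargs". drive_tool: Moves the arm, as the interface text tells. Its arguments: {"type":"object","properties":{"moves":{"type":"array"},"newtons":{"type":"number"}},"required":["moves"]}

```bash
mkdir -p pics; cat > h.py <<'E'
import numpy as np,cv2
from cell import env
def pts(name):
    c=env.get_calibration(name); im,d=env.read_camera(name)
    K=np.array([[c['fx'],0,c['cx']],[0,c['fy'],c['cy']],[0,0,1.]])
    v,u=np.mgrid[0:384,0:512]
    p=cv2.undistortPoints(np.dstack([u,v]).reshape(-1,1,2).astype(float),K,np.array([c['k1'],0,0,0.])).reshape(384,512,2)
    P=np.dstack([p*d[...,None],d])@c['T'][:3,:3].T+c['T'][:3,3]
    P[d==0]=np.nan
    return im,P
E
python3 - <<'E'
from h import *
a,P=pts('top'); b,Q=pts('scene')
cv2.imwrite('pics/a.png',a);cv2.imwrite('pics/b.png',b)
np.save('top.npy',P);np.save('scene.npy',Q)
o=env.get_obs();print(o)
z=P[...,2]
for lo,hi in((.145,.157),(.157,.168),(.168,.184),(.184,.196),(.196,.21)):
    m=((z>lo)&(z<hi)).astype(np.uint8)
    n,l,s,c=cv2.connectedComponentsWithStats(m)
    for i in range(1,n):
        if s[i,4]>15: print(lo,s[i],np.nanmedian(P[l==i],0).round(3))
E
```

```text
{'time_s': 0.1, 'qpos': array([-63.5923899 ,  18.43362687,  -4.01591431,  83.16832377,
         1.2928455 ,  78.53994797,  -3.25869324]), 'joint_velocities': array([-0.05062366, -0.12457961, -0.00355933, -0.12235   , -0.07813427,
       -0.05495725,  0.00460419]), 'effort': array([-5.71497571e-05, -4.92568660e+01, -4.05669333e-01, -3.13397992e+01,
       -6.40531350e-02,  3.94804578e-02,  6.27388999e-05]), 'tool_pos': array([0.28068335, 0.58576793, 0.24358071]), 'tool_rot': array([-1.79903214e+02,  3.21745255e-03,  1.54403236e+02]), 'force': array([-0.80120798, -0.53590173,  0.09713865]), 'wrist_torque': array([ 0.02867474, -0.02394058,  0.02075205]), 'grasp_force': 0.0, 'grip_width': 0.0868011705604762}
0.145 [365 142   6   8  18] [ 0.648 -0.244  0.146]
0.145 [374 143  19  19 106] [ 0.635 -0.282  0.146]
0.145 [394 145  13   6  22] [ 0.639 -0.318  0.146]
0.145 [360 150  23  17  84] [ 0.612 -0.249  0.146]
0.145 [397 150   8  13  26] [ 0.624 -0.318  0.146]
0.145 [353 153   8   7  17] [ 0.623 -0.216  0.146]
0.145 [389 153   8   7  17] [ 0.621 -0.3    0.146]
0.145 [402 154   7   7  18] [
[... 533 characters left out ...]
.145 [370 193   9   7  16] [ 0.532 -0.248  0.147]
0.145 [389 192   9   9  27] [ 0.528 -0.297  0.146]
0.145 [383 196   7   8  16] [ 0.518 -0.277  0.146]
0.145 [367 200  13  14  46] [ 0.504 -0.246  0.146]
0.145 [386 207  11   8  22] [ 0.498 -0.289  0.145]
0.145 [138 212   6  26  40] [0.471 0.276 0.151]
0.157 [331 110  86  15 384] [ 0.711 -0.258  0.16 ]
0.157 [ 94 159  85  11 366] [0.619 0.288 0.16 ]
0.157 [379 169   6  14  50] [ 0.57  -0.267  0.163]
0.157 [135 212   7  26 145] [0.477 0.282 0.162]
0.168 [382 162   9  27  55] [ 0.567 -0.27   0.176]
0.168 [134 221   6   5  21] [0.481 0.283 0.173]
0.184 [384 161  10  27 167] [ 0.568 -0.276  0.191]
0.196 [388 171   5   5  20] [ 0.571 -0.277  0.201]
```

View pics/a.png

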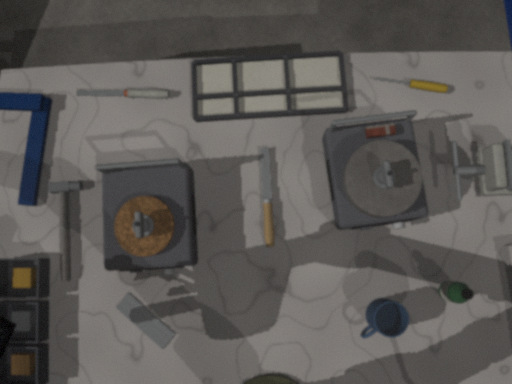

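View pics/b.png

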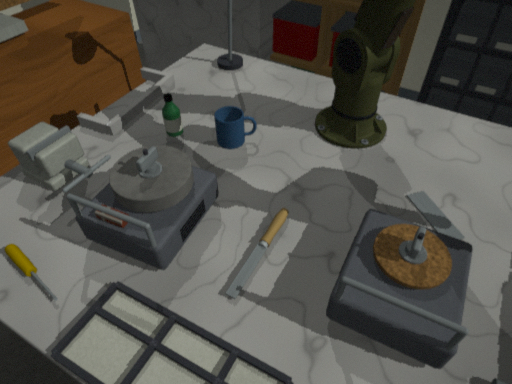

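The thick stone is in the right-hand machine in the top view, with its nut at about px (388,173). Its heights match: stone top 0.146, bar top 0.192. The honing disc is the orange one at px (142,224). Next I'll fit the bar's centre and angle.

```bash
python3 - <<'E'
from h import *
for n in('top','scene'):
    P=np.load(n+'.npy'); z=P[...,2]
    near=np.hypot(P[...,0]-.57,P[...,1]+.277)<.045
    m=near&(z>.186)&(z<.197)
    q=P[m][:,:2]; r=cv2.minAreaRect((q*1000).astype(np.float32)); 
    v=np.linalg.svd(q-q.mean(0),full_matrices=False)[2][0]
    print(n,m.sum(),r,q.mean(0),np.degrees(np.arctan2(v[1],v[0]))%180)
    s=P[near&(z>.198)];print('stub',s.mean(0),len(s))
    m=(z>.138)&(z<.150)&(np.hypot(P[...,0]-.57,P[...,1]+.277)<.12)
    print(cv2.minEnclosingCircle((P[m][:,:2]*1000).astype(np.float32)))
a=cv2.imread('pics/a.png');cv2.imwrite('pics/c.png',cv2.resize(a[135:215,340:440],None,fx=6,fy=6,interpolation=2))
E
```

```text
top 156 ((571.541748046875, -277.51708984375), (58.754329681396484, 14.557465553283691), 6.291775226593018) [ 0.57111736 -0.27638279] 6.267179714259441
stub [ 0.5719088  -0.277196    0.20152438] 18
((572.098388671875, -276.7406005859375), 91.30815887451172)
scene 140 ((574.1163330078125, -274.69354248046875), (56.97349166870117, 14.977890968322754), 5.509904384613037) [ 0.57601542 -0.27359874] 3.974091655883821
stub [ 0.57347698 -0.27602374  0.20008491] 15
((573.6527099609375, -276.8989562988281), 91.03952026367188)
```

View pics/c.png

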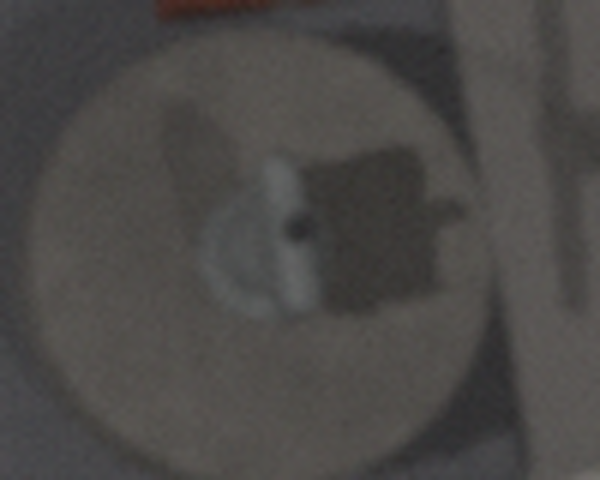

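The bar centre is at about (0.572, -0.277), with its long axis near 6°. Fitted sizes are about 58 x 15 mm, and the stone is 182 mm across, so both agree with the task. Moving over there now.

Call:
{"fn": "drive_tool", "kwargs": {"moves": [[[0, 0, -35], [0, 0, 0], 0], [[-26, -27, 0], [0, 0, 0], 0], [[-26, -27, 0], [0, 0, 0], 0], [[-26, -27, 0], [0, 0, 0], 0], [[-26, -27, 0], [0, 0, 0], 0], [[-26, -27, 0], [0, 0, 0], 0], [[-26, -27, 0], [0, 0, 0], 0], [[-26, -27, 0], [0, 0, 0], 0], [[-26, -27, 0], [0, 0, 0], 0], [[-26, -27, 0], [0, 0, 0], 0], [[-26, -27, 0], [0, 0, 0], 0], [[-26, -27, 0], [0, 0, 0], 0]]}}

```text
time_s: 1.1
tool_pos: [0.4105, 0.1928, 0.2793]
tool_rot: [-180.0, -0.0, 154.4]
force: [0.0, -0.7, -0.1]
grip_width: 0.0871
grasp_force: 0.0
```

Call:
{"fn": "drive_tool", "kwargs": {"moves": [[[-26, -27, 0], [0, 0, 0], 0], [[-26, -27, 0], [0, 0, 0], 0], [[-26, -27, 0], [0, 0, 0], 0], [[-26, -27, 0], [0, 0, 0], 0], [[-26, -27, 0], [0, 0, 0], 0], [[-26, -27, 0], [0, 0, 0], 0], [[-26, -27, 0], [0, 0, 0], 0], [[-26, -27, 0], [0, 0, 0], 0], [[-26, -27, 0], [0, 0, 0], 0], [[-26, -27, 0], [0, 0, 0], 0], [[-26, -27, 0], [0, 0, 0], 0]]}}

```text
time_s: 2.02
tool_pos: [0.5402, -0.1982, 0.2794]
tool_rot: [180.0, 0.0, 154.4]
force: [0.9, 0.3, 0.5]
grip_width: 0.087
grasp_force: 0.0
```

Call:
{"fn": "drive_tool", "kwargs": {"moves": [[[0, 0, 0], [0, 0, -0.11], 0], [[0, 0, 0], [0, 0, -0.11], 0], [[0, 0, 0], [0, 0, -0.11], 0], [[0, 0, 0], [0, 0, -0.11], 0], [[0, 0, 0], [0, 0, -0.11], 0], [[0, 0, 0], [0, 0, 0], 0]]}}

```text
time_s: 2.52
tool_pos: [0.5398, -0.1966, 0.2791]
tool_rot: [180.0, -0.0, -173.9]
force: [-0.2, 0.5, 0.7]
grip_width: 0.0871
grasp_force: 0.0
```

Call:
{"fn": "drive_tool", "kwargs": {"moves": [[[-8, -28, 0], [0, 0, 0], 0], [[-8, -28, 0], [0, 0, 0], 0], [[-7, -27, 0], [0, 0, 0], 0], [[0, 0, 0], [0, 0, 0], 0], [[0, 0, 0], [0, 0, 0], 0]]}}

```text
time_s: 2.93
tool_pos: [0.5709, -0.2784, 0.2788]
tool_rot: [-180.0, -0.1, -174.4]
force: [0.9, 0.5, 0.6]
grip_width: 0.0868
grasp_force: 0.0
```

```bash
python3 - <<'E'
from h import *
o=env.get_obs();print(o['tool_pos'],o['tool_rot'],o['qpos'],o['force'])
a,P=pts('wrist');cv2.imwrite('pics/w.png',a)
z=P[...,2];m=(z>.186)&(z<.197)&(np.hypot(P[...,0]-.572,P[...,1]+.277)<.045)
print(m.sum(),cv2.minAreaRect((P[m][:,:2]*1000).astype(np.float32)),np.median(z[m]))
m=(z>.138)&(z<.150);print(cv2.minEnclosingCircle((P[m][:,:2]*1000).astype(np.float32)))
E
```

```text
[ 0.5708552  -0.27842255  0.27875599] [-1.79969893e+02 -1.11463561e-01 -1.74414592e+02] [ -8.06579688  18.49814881  40.56673809  83.740528   -11.9277248
  82.24192462 128.23999498] [0.89493017 0.52048166 0.58618778]
863 ((571.1776733398438, -276.69732666015625), (59.38655090332031, 13.947583198547363), 6.0508856773376465) 0.19127061636450784
((571.7139282226562, -276.38031005859375), 89.99446105957031)
```

View pics/w.png

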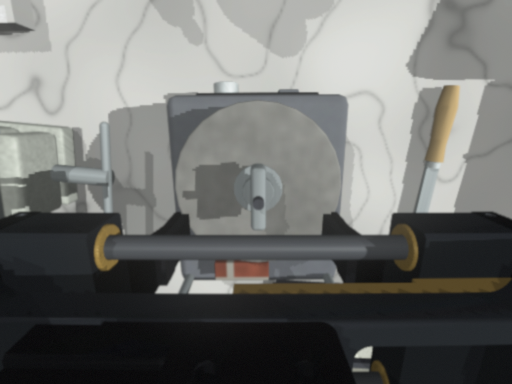

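The wrist view shows the bar upright at px (259,197) with its stub. The close fit gives centre (0.5713, -0.2767), 59 x 14 mm at 6°, so only about 1.7 mm needs correcting. Descending and gripping.

Call:
{"fn": "drive_tool", "kwargs": {"moves": [[[0, 1.5, 20], [0, 0, 0], 0], [[0, 0, 25], [0, 0, 0], 0], [[0, 0, 25], [0, 0, 0], 0], [[0, 0, 15], [0, 0, 0], 0], [[0, 0, 10], [0, 0, 0], 0], [[0, 0, 0], [0, 0, 0], 0]]}}

```text
time_s: 3.48
tool_pos: [0.5705, -0.273, 0.1824]
tool_rot: [179.8, -0.2, -174.0]
force: [0.2, 1.1, -0.4]
grip_width: 0.0872
grasp_force: 0.0
```

Call:
{"fn": "drive_tool", "kwargs": {"moves": [[[0, 0, 0], [0, 0, 0], 1], [[0, 0, 0], [0, 0, 0], 1], [[0, 0, 0], [0, 0, 0], 1], [[0, 0, 0], [0, 0, 0], 1], [[0, 0, 0], [0, 0, 0], 1], [[0, 0, 0], [0, 0, 0], 1], [[0, 0, 0], [0, 0, 0], 1], [[0, 0, 0], [0, 0, 0], 1], [[0, 0, 0], [0, 0, 0], 1], [[0, 0, 0], [0, 0, 0], 1]], "newtons": 40}}

```text
time_s: 4.32
tool_pos: [0.5715, -0.2761, 0.1849]
tool_rot: [-179.9, 0.0, -174.1]
force: [0.1, -1.4, 2.5]
grip_width: 0.0287
grasp_force: 1.3
```

Still closing.

Call:
{"fn": "drive_tool", "kwargs": {"moves": [[[0, 0, 0], [0, 0, 0], 1], [[0, 0, 0], [0, 0, 0], 1], [[0, 0, 0], [0, 0, 0], 1], [[0, 0, 0], [0, 0, 0], 1], [[0, 0, 0], [0, 0, 0], 1], [[0, 0, 0], [0, 0, 0], 1]], "newtons": 40}}

```text
time_s: 4.82
tool_pos: [0.5717, -0.2765, 0.185]
tool_rot: [-179.9, 0.1, -174.1]
force: [1.9, -4.0, 2.2]
grip_width: 0.0138
grasp_force: 40.9
```

It's holding the bar: 13.8 mm opening at 41 N. Turning clockwise from above (tool +z).

Call:
{"fn": "drive_tool", "kwargs": {"moves": [[[0, 0, 0], [0, 0, 0.05], 1], [[0, 0, 0], [0, 0, 0.08], 1], [[0, 0, 0], [0, 0, 0.08], 1], [[0, 0, 0], [0, 0, 0.08], 1], [[0, 0, 0], [0, 0, 0.08], 1], [[0, 0, 0], [0, 0, 0.08], 1], [[0, 0, 0], [0, 0, 0.08], 1], [[0, 0, 0], [0, 0, 0.08], 1]]}}

```text
time_s: 5.48
tool_pos: [0.5718, -0.276, 0.185]
tool_rot: [-180.0, 0.1, 150.7]
force: [1.3, -4.2, 2.1]
grip_width: 0.0137
grasp_force: 41.0
```

Call:
{"fn": "drive_tool", "kwargs": {"moves": [[[0, 0, 0], [0, 0, 0.09], 1], [[0, 0, 0], [0, 0, 0.09], 1], [[0, 0, 0], [0, 0, 0.09], 1], [[0, 0, 0], [0, 0, 0.09], 1], [[0, 0, 0], [0, 0, 0.09], 1], [[0, 0, 0], [0, 0, 0.09], 1], [[0, 0, 0], [0, 0, 0.09], 1], [[0, 0, 0], [0, 0, 0.09], 1], [[0, 0, 0], [0, 0, 0.09], 1], [[0, 0, 0], [0, 0, 0.09], 1], [[0, 0, 0], [0, 0, 0.06], 1], [[0, 0, 0], [0, 0, 0], 1]]}}

```text
time_s: 6.48
tool_pos: [0.5725, -0.2755, 0.185]
tool_rot: [179.9, 0.1, 95.9]
force: [3.7, -3.7, 2.0]
grip_width: 0.0139
grasp_force: 41.0
```

Call:
{"fn": "drive_tool", "kwargs": {"moves": [[[0, 0, 0], [0, 0, 0], 1], [[0, 0, 0], [0, 0, 0], 1], [[0, 0, 0], [0, 0, 0], 0], [[0, 0, 0], [0, 0, 0], 0], [[0, 0, 0], [0, 0, 0], 0], [[0, 0, 0], [0, 0, 0], 0], [[0, 0, 0], [0, 0, 0], 0], [[0, 0, 0], [0, 0, 0], 0], [[0, 0, 0], [0, 0, 0], 0], [[0, 0, 0], [0, 0, 0], 0]]}}

```text
time_s: 7.32
tool_pos: [0.5711, -0.2741, 0.1837]
tool_rot: [-179.9, -0.1, 96.0]
force: [0.3, -0.4, -0.5]
grip_width: 0.059
grasp_force: 0.0
```

Turned about 90° and released. I'll retreat and check.

Call:
{"fn": "drive_tool", "kwargs": {"moves": [[[0, 0, 0], [0, 0, 0], 0], [[0, 0, 0], [0, 0, 0], 0], [[0, 0, 0], [0, 0, 0], 0], [[0, 0, -10], [0, 0, 0], 0], [[0, 0, -20], [0, 0, 0], 0], [[0, 0, -25], [0, 0, 0], 0], [[0, 0, -25], [0, 0, 0], 0], [[0, 0, -20], [0, 0, 0], 0], [[0, 0, 0], [0, 0, 0], 0], [[0, 0, 0], [0, 0, 0], 0], [[0, 0, 0], [0, 0, 0], 0], [[0, 0, 0], [0, 0, 0], 0]]}}

```text
time_s: 8.32
tool_pos: [0.5709, -0.2748, 0.2835]
tool_rot: [-179.9, -0.1, 96.0]
force: [-0.4, 0.2, -0.5]
grip_width: 0.087
grasp_force: 0.0
```

```bash
python3 - <<'E'
from h import *
o=env.get_obs();print(o['tool_pos'],o['tool_rot'],o['force'],o['joint_velocities'].round(1))
a,P=pts('wrist');cv2.imwrite('pics/w2.png',a)
z=P[...,2];m=(z>.186)&(z<.197)&(np.hypot(P[...,0]-.572,P[...,1]+.277)<.045)
q=P[m][:,:2];v=np.linalg.svd(q-q.mean(0),full_matrices=False)[2][0]
print(m.sum(),cv2.minAreaRect((q*1000).astype(np.float32)),np.degrees(np.arctan2(v[1],v[0])))
E
```

```text
[ 0.57094426 -0.27484314  0.28350782] [-1.79914188e+02 -6.26265871e-02  9.59673379e+01] [-0.42342259  0.15809933 -0.46869093] [-0.1  0.3 -0.1  0.3 -0.1 -0.   0. ]
795 ((571.4363403320312, -275.85552978515625), (13.661724090576172, 58.39059829711914), 5.614443302154541) -84.24232704620722
```

View pics/w2.png

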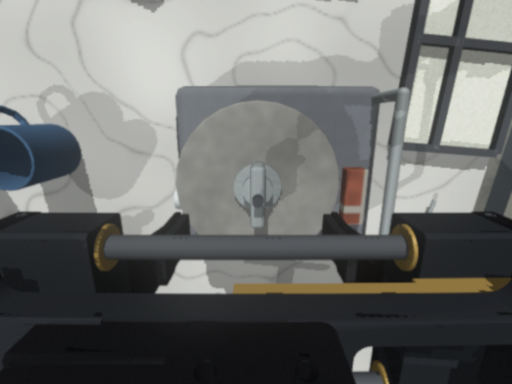

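The bar at px (258,195) now lies at -84°, which is 90° clockwise from where it started, and the gripper is clear above it.

```bash
python3 -c "
from cell import env
print(env.sign_off())"
```

```text
the job is handed in; nothing more can be done
None
```

The thick stone's nut is loosened about 90° clockwise (1.57 rad, measured from the wrist camera), the honing disc's nut was not touched, the gripper is open and clear, and I handed the job in at about 8.4 s; the sign-off gave no verdict.

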